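# Open the carton on the pottery scale and tare it

## Task

Get the studio scale ready for filling the carton on its pan: first fold both carton flaps right back outwards, well past upright, then turn the dial's bezel by its red lug until the red zero mark lines up with the blue pointer while nothing presses on the carton. Leave the other things on the table where they are.

Things in the scene. Friction and masses are not known exactly. Their poses are not given: they have to be found in the camera images.
- scale: the blue bench scale, fixed to the table: base 180 mm (its x) by 460 mm (its y), top of base 36 mm up. Origin at the centre of its underside; x points away from the robot's side. The round dial is on its -y end (dial axis at y = -120 mm), the sprung pan with the carton on its +y end (pan centre at y = +110 mm).
- carton_mouth (a point): centre of the open carton's rim, about 130 mm above the table; axes are those of the scale. The carton, 120 mm (x) by 130 mm (y), 75 mm tall, 4 mm walls, is clipped to the pan and sinks a few mm when pressed.
- dial_centre (a point): point on the dial's vertical axis, 82 mm above the table, level with the top of the bezel's rim; axes are those of the scale. The dial: a black knurled bezel 140 mm across with a white graduated face (36 divisions of 10 degrees) that turns with it under a clear cover, and a blue pointer that does not turn with it.
- bezel (a joint): angle of the bezel (rad), growing clockwise seen from above; at 0 its red zero mark points along the scale's +x. Range -1.0 to 3.6. It is stiff (about 1 N at the lug) and stays where it is left.
- pointer (a joint): angle of the blue pointer (rad), growing clockwise seen from above, 0 along the scale's +x. The load on the pan sets it (about 1 to 1.7 rad for the carton alone); it stirs while anything presses on the carton.
- zero_mark (a point): the red zero mark of the face, at 50 mm radius from the dial's axis
- pointer_tip (a point): tip of the blue pointer, at 50 mm radius from the dial's axis
- lug (a point): top centre of the red lug that stands on the bezel's rim in line with the zero mark, 63 mm from the dial's axis: 12 mm radially, 10 mm along the rim, its top 106 mm above the table and 24 mm above the rim. Push it sideways to turn the bezel. x axis points outwards from the dial's axis.
- flap_near (a joint): angle of the carton's flap on the scale's -x side (rad): 0 closed (level over the carton), 1.57 upright, 2.8 folded back outside (its stop). Starts part open; stays where it is left. Each flap is 50 mm long from hinge to free edge, 120 mm wide (along the scale's y), 3 mm thick.
- flap_far (a joint): the same for the flap on the scale's +x side
- flap_near_hinge (a point): middle of the near flap's hinge line, on the carton's rim at its -x side (60 mm from the carton's middle); the hinge runs along the scale's y
- flap_far_hinge (a point): the same for the far flap, at the +x side
- flap_near_edge (a point): middle of the near flap's free edge
- flap_far_edge (a point): middle of the far flap's free edge
- bowl: terracotta bowl, 100 mm across, 50 mm tall, a bystander; origin at the centre of its underside
- mug: blue mug, 76 mm across, 85 mm tall, a bystander; origin at the centre of its underside
- jar: amber glaze jar, 66 mm across, 90 mm tall, a bystander; origin at the centre of its underside
- sponge: yellow sponge block, 110 x 70 x 35 mm, a bystander; origin at the centre of its underside
- brush: brush lying flat, a bystander
- rib: green scraper plate, 110 x 55 x 5 mm, a bystander; origin at the centre of its underside
- vase: cream vase, 90 mm across, 105 mm tall, a bystander; origin at the centre of its underside

How it is judged:
By the outcome, as a careful person would: the job done as asked, in the order asked, and still so for the second after the job is handed in, with the robot touching nothing.
It also fails if it takes over 51 s, if anything falls off the work surface, if the arm or the gripper's body presses on something with over 40 N, if the wrist force passes 120 N, or if a joint passes its speed limit or range.

## Robot

A 6-joint arm with a two-finger parallel gripper is mounted at the origin on the work surface. World frame = base frame: x ahead of the robot, y to its left, z up, the work surface at z = 0. Lengths are in m, angles in rad, forces in N, time in s.
With the tool pointing down it reaches from about 0.425 to 0.95 m from the base axis. Payload 14.7 kg.
Tool frame: the origin (TCP) lies midway between the tips of the shut fingers; the grasp point (between the pads) lies 19 mm behind it; z points along the fingers, y is the line along which they close (so a half turn about z gives the same grasp; the last joint's range is limited). The gripper opens to 85 mm and grips with 20 to 120 N. Pads are 22 mm wide; open, the fingers measure 114 mm over their backs; the gripper's body (76 mm by 85 mm) begins 54 mm behind the grasp point. The pads swing forward as they close: fully open they stand 13 mm farther back than shut.
Start: joints at [-1.168, 0.48, 1.596, -0, 1.065, -0.047], TCP at [0.283, -0.585, 0.21] pointing down, gripper open.
Joint ranges: [-2.75, 2.75], [-0.82, 2.05], [0.23, 2.67], [-1.56, 4.7], [0.09, 2.69], [-2.92, 2.92]. Speed limits (rad/s): [1.89, 1.89, 2.39, 3.01, 3.01, 3.01].

## Interface

Orientations are given as a unit quaternion [x, y, z, w].
In Python, from plant import bot, vision, job gives the robot as it stands.
- The arm moves only by the tool apply_moves, never from a script. Its arguments are lists of equal length, an entry for each row: "claw": the opening, from 0 (shut) to 1 (fully open); "dp": the shift along the tool's x, y, z in mm, a list of three; "spin": the turn about the tool's z in degrees. A call has 1 to 10 rows; each row is the pose to reach, as a shift and turn from the pose commanded when the call began, along the tool's axes at that moment; what a row does not reach only later rows make up. A row lasts 1/12 s, in which the tool goes at most 41.7 mm and 7.16 degrees, less where a joint would pass 70% of its speed; a pose out of reach is approached as far as the arm can. A call with a gripper value outside its range is refused whole. The fingers move at their own pace and stop on an object; "squeeze" is the grip in N (left out, the last holds). Time passes only in rows, so rows that repeat a pose let the fingers close. It gives the time, the measured TCP pose, the force, the opening and the grip force at its end, in the units of the state.
- bot.sense(): the state, without advancing time (a new reading comes with each control period).
- vision.read_camera(name): name is "side" or "top" or "wrist"; returns a dict with "frame" (384x512x3 uint8, red, green, blue), "camera_matrix" (3x3 intrinsics, pixels), "origin" and "orientation" of the camera in the world. Camera axes: x right, y down, z forward; pixel columns grow to the right and rows downward; lengths in m; the calibration is good to about 2 mm. A picture is of the moment at which its call begins. There is no depth.
- job.finish_job(): hands the job in; it is judged then, once.
The state is a dict: "time_s": time; "joint_pos": joint angles; "qvel": joint speeds; "tau": joint torques, N m; "eef_pos": TCP position; "eef_rot": TCP orientation; "force": force on the tool from outside, world axes, zero at the start; "torque": the same for the moment, N m; "grip_width": opening from 0.0 (shut) to 1.0 (fully open); "grip_force": force on a finger pad.
Only numpy, scipy, OpenCV 4.12 (cv2) and the standard library are available. Lean on these libraries where they do the work, as an engineer would, in place of code of your own. Each camera call takes 0.05 s, during which the arm holds its last target. There are 200 camera calls.

## Working session

There is one attempt and no reset: what is moved stays moved. The work goes in short steps, Python scripts to look and compute and a tool call to move; the robot and the scene stay as the last step left them, time stands still between calls to the robot, and variables do not carry over. Pictures are saved under pics/ and viewed, at most 10 in all, crops included, and the job is handed in when it is done.

Besides the shell and the picture viewer there is one more tool, called after "Emit:" as name(argument=value, ...), one argument or row to a line, values as JSON. apply_moves: Moves the arm, as the interface text tells. Its arguments: {"type":"object","properties":{"claw":{"type":"array"},"dp":{"type":"array"},"spin":{"type":"array"},"squeeze":{"type":"number"}},"required":["claw","dp","spin"]}

```bash
mkdir -p pics; cat > h.py <<'E'
import numpy as np, cv2, pickle
from scipy.spatial.transform import Rotation as R
def snap(name,fn):
    from plant import vision
    d=vision.read_camera(name); pickle.dump(d,open(f'pics/{fn}.pkl','wb')); return d
def load(fn): return pickle.load(open(f'pics/{fn}.pkl','rb'))
def Rm(o):
    o=np.array(o); return o if o.shape==(3,3) else R.from_quat(o).as_matrix()
def ray(d,uv):
    K=np.array(d['camera_matrix']); v=np.linalg.inv(K)@[uv[0],uv[1],1]; v=Rm(d['orientation'])@v
    return np.array(d['origin']),v/np.linalg.norm(v)
def atz(d,uv,z):
    o,v=ray(d,uv); return o+v*(z-o[2])/v[2]
def tri(*l):
    A=0;b=0;rs=[ray(d,uv) for d,uv in l]
    for o,v in rs:
        P=np.eye(3)-np.outer(v,v); A=A+P; b=b+P@o
    p=np.linalg.solve(A,b); return p,[round(1e3*np.linalg.norm((np.eye(3)-np.outer(v,v))@(p-o)),1) for o,v in rs]
def proj(d,p):
    K=np.array(d['camera_matrix']); q=K@(Rm(d['orientation']).T@(np.array(p)-d['origin'])); return q[:2]/q[2]
def save(d,fn,crop=None,s=1):
    im=d['frame'][:,:,::-1]
    if crop: x0,y0,x1,y1=crop; im=im[y0:y1,x0:x1]
    cv2.imwrite(f'pics/{fn}.png',cv2.resize(im,None,fx=s,fy=s,interpolation=cv2.INTER_CUBIC))
E
python3 - <<'E'
from h import *
from plant import bot
for n in('top','side'):
    d=snap(n,n+'0'); print(n,d['origin'],Rm(d['orientation']).round(3).tolist(),np.array(d['camera_matrix']).round(1).tolist())
    save(d,n+'0',s=1.5)
s=bot.sense();print(s['eef_pos'],s['eef_rot'],s['time_s'],s['force'])
E
```

```text
top [ 0.45409097 -0.01803196  1.24280709] [[0.018, -0.993, 0.12], [-1.0, -0.014, 0.028], [-0.026, -0.121, -0.992]] [[397.2, 0.0, 252.1], [0.0, 397.2, 189.6], [0.0, 0.0, 1.0]]
side [0.40426769 1.05236823 0.78513097] [[-0.983, -0.082, 0.163], [-0.182, 0.536, -0.824], [-0.019, -0.84, -0.542]] [[386.0, 0.0, 258.8], [0.0, 386.0, 194.3], [0.0, 0.0, 1.0]]
[ 0.2824595  -0.5849525   0.20981223] [ 9.74809784e-01  2.23037120e-01 -1.06065702e-04 -5.63230450e-04] 0.1 [ 0.32739929 -0.11908501 -0.44232767]
```

View pics/top0.png

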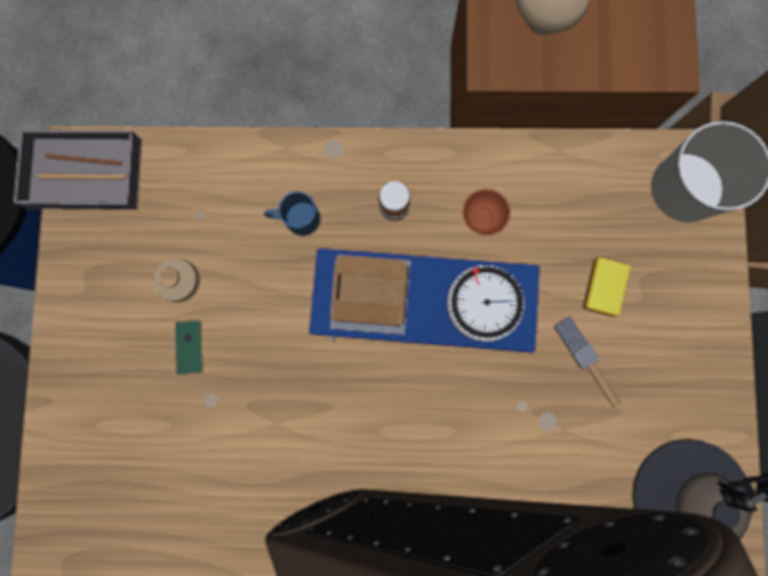

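View pics/side0.png

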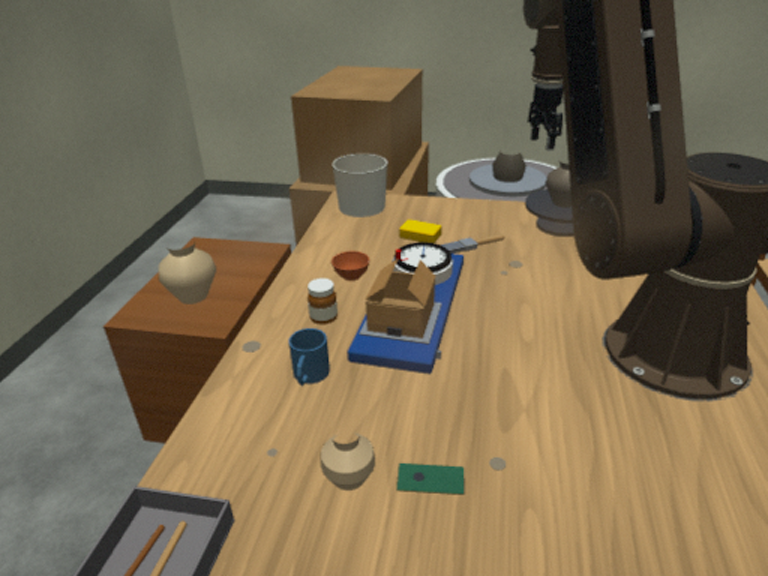

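The top view shows the scale with base corners at about (317,249), (539,265), (535,351) and (310,334) in the 1.5x picture. The dial is at (486,302) with its lug at (475,271), and the carton is at (370,290). In the side view both flaps are part open. Next I'll enlarge crops of both.

```bash
python3 - <<'E'
from h import *
a=load('top0');b=load('side0')
save(a,'topc',(200,160,365,240),4.8); save(b,'sidec',(225,150,320,250),6)
E
```

```text
(no output)
```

View pics/topc.png

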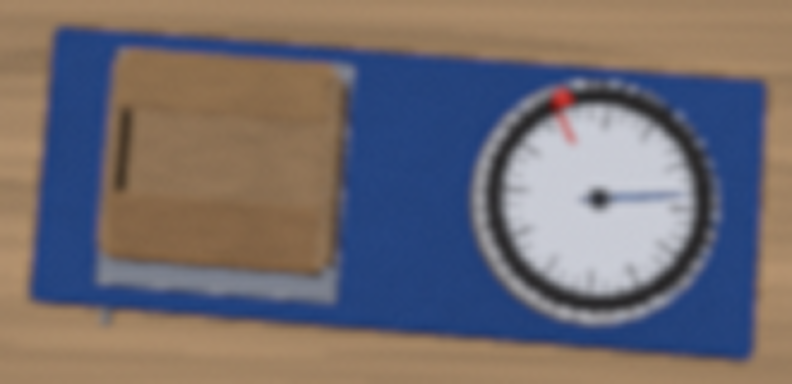

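View pics/sidec.png

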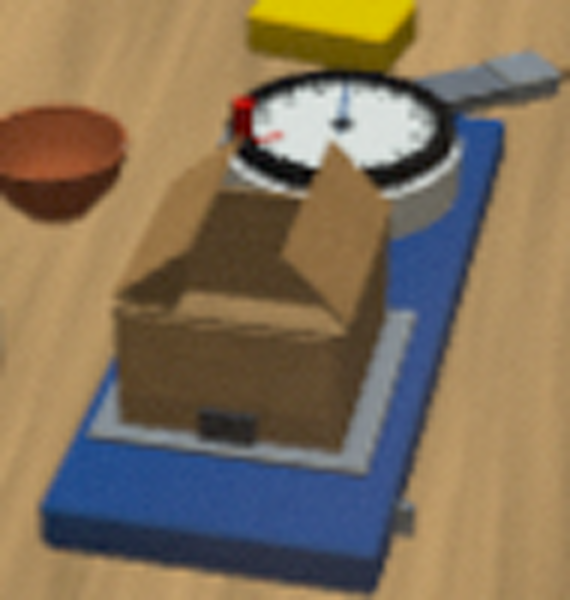

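Top crop: hub (598,199), pointer tip (680,194), lug (562,100), base corners (58,27), (768,80), (750,358) and (32,300). Side crop: hub (343,123), lug top (244,98), near flap's free edge from (335,145) to (288,255). I'll now compute positions from these.

```bash
python3 - <<'E'
from h import *
a=load('top0');b=load('side0')
T=lambda x,y:(200+x/4.8,160+y/4.8); S=lambda x,y:(225+x/6,150+y/6)
np.set_printoptions(precision=4,suppress=True)
C=np.array([atz(a,T(*p),.036) for p in [(58,27),(768,80),(750,358),(32,300)]]); print(C, 'sizes',np.linalg.norm(C[0]-C[1]),np.linalg.norm(C[1]-C[2]),np.linalg.norm(C[3]-C[0]))
c=C.mean(0); ex=(C[0]+C[1]-C[2]-C[3]); ey=C[0]+C[3]-C[1]-C[2]
psi=np.mean([np.arctan2(ex[1],ex[0]),np.arctan2(-ey[0],ey[1])]); print('centre',c,'psi',np.degrees(psi), np.degrees(np.arctan2(ex[1],ex[0])))
e1=np.array([np.cos(psi),np.sin(psi),0]);e2=np.array([-np.sin(psi),np.cos(psi),0]); c[2]=0
for n,t,s in [('hub',(598,199),(343,123)),('lug',(562,100),(244,98)),('ptip',(680,194),(346,85)),('near edge',(222,201),(311,200)),('far edge',(222,112),(211,200)),('rim+x+y',(115,48),(115,303)),('rim-x+y',(100,258),(345,335))]:
    p,e=tri((a,T(*t)),(b,S(*s))); q=p-c; print(n,p,e,'scale',np.array([q@e1,q@e2,p[2]]))
for n,p in [('dial',c-.12*e2+[0,0,.082]),('mouth',c+.11*e2+[0,0,.13])]: print(n,p,'topc',(proj(a,p)-[200,160])*4.8,'sidec',(proj(b,p)-[225,150])*6)
E
```

```text
[[ 0.6734  0.1406  0.036 ]
 [ 0.645  -0.3133  0.036 ]
 [ 0.4691 -0.2994  0.036 ]
 [ 0.4978  0.1519  0.036 ]] sizes 0.4547278386673536 0.17648550949711694 0.17599702537904752
centre [ 0.5713 -0.0801  0.036 ] psi -3.848187612754251 -4.087354002063688
hub [ 0.5624 -0.199   0.0773] [np.float64(1.1), np.float64(1.1)] scale [-0.0009 -0.1192  0.0773]
lug [ 0.6198 -0.1735  0.1041] [np.float64(0.6), np.float64(0.6)] scale [ 0.0546 -0.09    0.1041]
ptip [ 0.5667 -0.2488  0.077 ] [np.float64(0.7), np.float64(0.7)] scale [ 0.0067 -0.1687  0.077 ]
near edge [0.5503 0.0274 0.158 ] [np.float64(1.3), np.float64(1.3)] scale [-0.0282  0.1058  0.158 ]
far edge [0.6027 0.0286 0.1539] [np.float64(0.8), np.float64(0.8)] scale [0.024  0.1106 0.1539]
rim+x+y [0.6425 0.0939 0.1281] [np.float64(2.0), np.float64(2.0)] scale [0.0593 0.1783 0.1281]
rim-x+y [0.5205 0.1001 0.1249] [np.float64(0.6), np.float64(0.6)] scale [-0.0628  0.1763  0.1249]
dial [ 0.5633 -0.1998  0.082 ] topc [600.6921 198.7549] sidec [340.0443 115.4379]
mouth [0.5787 0.0297 0.13  ] topc [221.1751 159.2372] sidec [254.5722 243.0288]
```

Emit:
apply_moves(
  claw=[0, 0, 0, 0, 0, 0, 0, 0, 0, 0],
  dp=[
    [30, -24, -20],
    [60, -48, -40],
    [92, -73, -40],
    [124, -98, -40],
    [156, -124, -40],
    [188, -150, -40],
    [220, -175, -40],
    [250, -199, -40],
    [280, -223, -40],
    [310, -246, -40],
  ],
  spin=[-7, -14, -21, -28, -35, -42, -49, -56, -63, -70],
)

```text
time_s: 0.93
eef_pos: [0.4551, -0.227, 0.2503]
eef_rot: [0.668, 0.744, 0.0, -0.0]
force: [1.0, -0.3, -0.1]
grip_width: -0.001
grip_force: 0.0
```

```bash
cat >> h.py <<'E'
psi=np.radians(-3.85); C0=np.array([.5710,-.0795,0]) 
e1=np.array([np.cos(psi),np.sin(psi),0]);e2=np.array([-np.sin(psi),np.cos(psi),0]);e3=np.array([0,0,1.])
def W(x,y,z): return C0+x*e1+y*e2+z*e3   # scale frame -> world
def go(p,yaw=None):
    from plant import bot
    s=bot.sense(); M=R.from_quat(s['eef_rot']).as_matrix(); y0=np.degrees(np.arctan2(M[1,0],M[0,0]))
    q=s['eef_pos']-C0
    print('t',s['time_s'],'tcp',np.round(s['eef_pos'],4),'scale',np.round([q@e1,q@e2,q[2]],4),'yaw',round(y0,1),'F',np.round(s['force'],1),'j',np.round(s['joint_pos'],2))
    print('dp',np.round(1e3*(M.T@(np.array(p)-s['eef_pos'])),1), 'spin',None if yaw is None else (y0-yaw+180)%360-180)
E
python3 -c "
from h import *
go(W(0,.11,.24),176.15)"
```

```text
t 0.9333 tcp [ 0.4551 -0.227   0.2503] scale [-0.1058 -0.155   0.2503] yaw 96.1 F [ 1.  -0.3 -0.1] j [-0.52  0.24  1.87  0.    1.04 -0.63]
dp [242.6 150.   10.4] spin -80.03493842469288
```

Emit:
apply_moves(
  claw=[0, 0, 0, 0, 0, 0, 0, 0, 0, 0],
  dp=[
    [24, 15, 0],
    [48, 30, 0],
    [73, 45, 0],
    [97, 60, 0],
    [121, 75, 0],
    [146, 90, 0],
    [170, 105, 0],
    [194, 120, 0],
    [219, 135, 5],
    [243, 150, 10],
  ],
  spin=[-7, -14, -21, -28, -35, -42, -49, -56, -63, -70],
)

```text
time_s: 1.77
eef_pos: [0.58, 0.0294, 0.2403]
eef_rot: [0.121, 0.993, 0.0, 0.0]
force: [-0.2, -0.5, 0.3]
grip_width: 0.002
grip_force: 0.0
```

```bash
python3 -c "
from h import *
go(W(0,.11,.146),176.15)"
```

```text
t 1.7667 tcp [0.58   0.0294 0.2403] scale [0.0017 0.1092 0.2403] yaw 166.1 F [-0.2 -0.5  0.3] j [-0.    0.35  1.72  0.    1.06 -1.33]
dp [ 1.8  0.5 94.3] spin -10.02733120810393
```

Emit:
apply_moves(
  claw=[0, 0, 0, 0, 0, 0, 0],
  dp=[
    [3, 0, 0],
    [3, 0, 15],
    [3, 0, 35],
    [3, 0, 55],
    [3, 0, 75],
    [3, 0, 94],
    [3, 0, 94],
  ],
  spin=[-5, -10, -10, -10, -10, -10, -10],
)

```text
time_s: 2.35
eef_pos: [0.5744, 0.0286, 0.1429]
eef_rot: [0.037, 0.999, -0.0, -0.003]
force: [-0.5, -0.3, -1.1]
grip_width: -0.0
grip_force: 0.0
```

```bash
python3 - <<'E'
from h import *
go(W(.088,.11,.146),176.15)
a=snap('top','t1');b=snap('side','s1')
A=cv2.resize(a['frame'][155:245,195:325],(400,277));B=cv2.resize(b['frame'][130:260,215:325],(400,473))
im=np.zeros((473,800,3),np.uint8);im[:277,:400]=A;im[:,400:]=B;cv2.imwrite('pics/c1.png',im[:,:,::-1])
E
```

```text
t 2.35 tcp [0.5744 0.0286 0.1429] scale [-0.0039  0.1081  0.1429] yaw 175.8 F [-0.5 -0.3 -1.1] j [-0.    0.46  1.83 -0.    0.86 -1.5 ]
dp [-91.9   2.5  -3.6] spin -0.37696350408833723
```

View pics/c1.png

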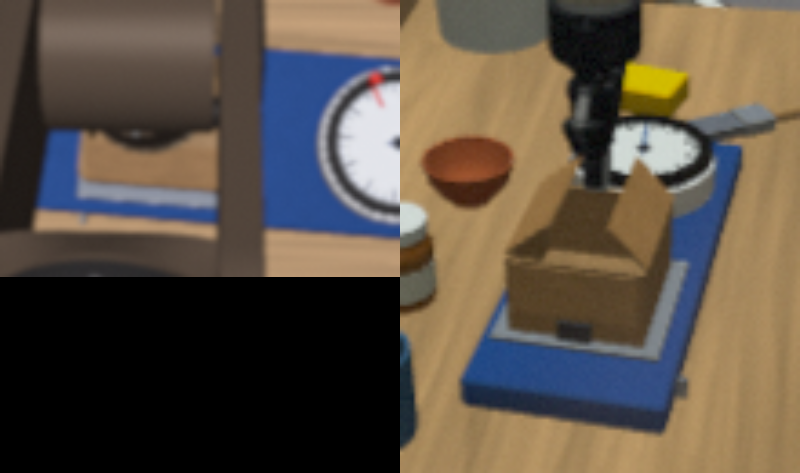

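The picture shows the finger in the gap between the flaps (crop px 595,175), touching nothing. Now I'll push the far flap.

Emit:
apply_moves(
  claw=[0, 0, 0, 0, 0, 0, 0, 0, 0, 0],
  dp=[
    [-8, 1, -2],
    [-16, 1, -2],
    [-24, 1, -2],
    [-32, 1, -2],
    [-40, 1, -2],
    [-48, 1, -2],
    [-56, 1, -2],
    [-64, 1, -2],
    [-70, 1, -2],
    [-76, 1, -2],
  ],
  spin=[0, 0, 0, 0, 0, 0, 0, 0, 0, 0],
)

```text
time_s: 3.28
eef_pos: [0.6532, 0.0239, 0.1482]
eef_rot: [0.037, 0.999, -0.0, -0.0]
force: [0.1, 0.3, -0.3]
grip_width: -0.0
grip_force: 0.0
```

Emit:
apply_moves(
  claw=[0, 0, 0, 0],
  dp=[
    [-6, 0, 0],
    [-12, 0, 0],
    [-18, 0, 0],
    [-18, 0, 0],
  ],
  spin=[0, 0, 0, 0],
)

```text
time_s: 3.62
eef_pos: [0.6718, 0.0225, 0.1484]
eef_rot: [0.037, 0.999, 0.0, 0.0]
force: [0.3, -0.4, 1.0]
grip_width: -0.002
grip_force: 0.0
```

```bash
python3 - <<'E'
from h import *
go(W(0,.11,.146),176.15)
b=snap('side','s2'); save(b,'c2',(215,130,325,260),4.5)
E
```

```text
t 3.6167 tcp [0.6718 0.0225 0.1484] scale [0.0937 0.1086 0.1484] yaw 175.8 F [ 0.3 -0.4  1. ] j [-0.01  0.57  1.6   0.    0.97 -1.51]
dp [93.7  0.8  2.3] spin -0.38044664617225976
```

View pics/c2.png

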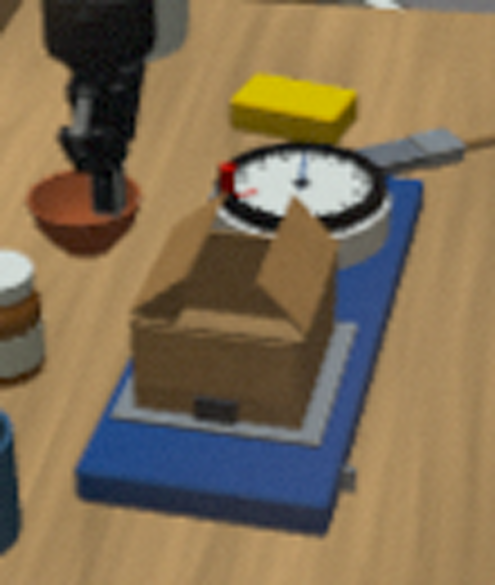

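```bash
python3 - <<'E'
from h import *
b=load('s2')
print((proj(b,[.6718,.0225,.1484])-[215,130])*4.5, (proj(b,[.6718,.0225,.20])-[215,130])*4.5)
a=load('top0'); b0=load('side0')
for x in(-.06,.06):
  for y in (.05,.17): print(x,y,(proj(b0,W(x,y,.13))-[225,150])*6,(proj(a,W(x,y,.13))-[200,160])*4.8)
E
```

```text
[108.49369007 234.54855139] [104.99755394 171.03941739]
-0.06 0.05 [387.48075411 199.01209281] [313.77819523 270.08394138]
-0.06 0.17 [343.83510896 319.73932278] [109.2695431  253.00339696]
0.06 0.05 [174.7049634  174.84306485] [330.16827975  67.37065277]
0.06 0.17 [114.6121346  290.93689399] [128.16509849  51.27010931]
```

The picture shows the flap not moved. The visible fingertip is at crop (107,212), but the reported TCP projects to row 234, so the tips stand about 18 mm higher than the TCP and passed over the flap. I'll go back and lower, with the wall as the limit.

Emit:
apply_moves(
  claw=[0, 0, 0, 0, 0, 0, 0, 0],
  dp=[
    [24, 0, -5],
    [48, 0, -5],
    [72, 0, -5],
    [96, 0, -5],
    [96, 0, 5],
    [96, 0, 15],
    [96, 0, 22],
    [96, 0, 22],
  ],
  spin=[0, 0, 0, 0, 0, 0, 0, 0],
)

```text
time_s: 4.33
eef_pos: [0.5746, 0.0297, 0.1247]
eef_rot: [0.037, 0.999, -0.0, -0.001]
force: [-0.3, 0.2, -0.3]
grip_width: 0.001
grip_force: 0.0
```

Emit:
apply_moves(
  claw=[0, 0, 0, 0, 0, 0, 0],
  dp=[
    [-8, 0, 0],
    [-16, 0, 0],
    [-24, 0, 0],
    [-32, 0, 0],
    [-40, 0, 0],
    [-45, 0, 0],
    [-45, 0, 0],
  ],
  spin=[0, 0, 0, 0, 0, 0, 0],
)

```text
time_s: 4.92
eef_pos: [0.6212, 0.0263, 0.1265]
eef_rot: [0.037, 0.999, 0.0, 0.001]
force: [-0.1, 0.6, -0.0]
grip_width: -0.002
grip_force: 0.0
```

```bash
python3 - <<'E'
from h import *
go(W(0,.11,.146),176.15)
b=snap('side','s3'); w=snap('wrist','w3')
B=cv2.resize(b['frame'][130:260,215:325],(440,520));im=np.zeros((520,800,3),np.uint8);im[:,:440]=B;im[:270,440:]=cv2.resize(w['frame'],(360,270));cv2.imwrite('pics/c3.png',im[:,:,::-1])
from plant import bot
s=bot.sense(); print(((proj(b,s['eef_pos'])-[215,130])*4), proj(w,s['eef_pos'])*360/512,proj(w,s['eef_pos']+[0,0,.018])*360/512)
E
```

```text
t 4.9167 tcp [0.6212 0.0263 0.1265] scale [0.043  0.1089 0.1265] yaw 175.8 F [-0.1  0.6 -0. ] j [-0.01  0.53  1.74 -0.    0.86 -1.5 ]
dp [ 43.    0.8 -19.6] spin -0.3863427557232626
[159.9615395  239.66875874] [179.59498656 168.11797282] [179.71143103 179.08148629]
```

View pics/c3.png

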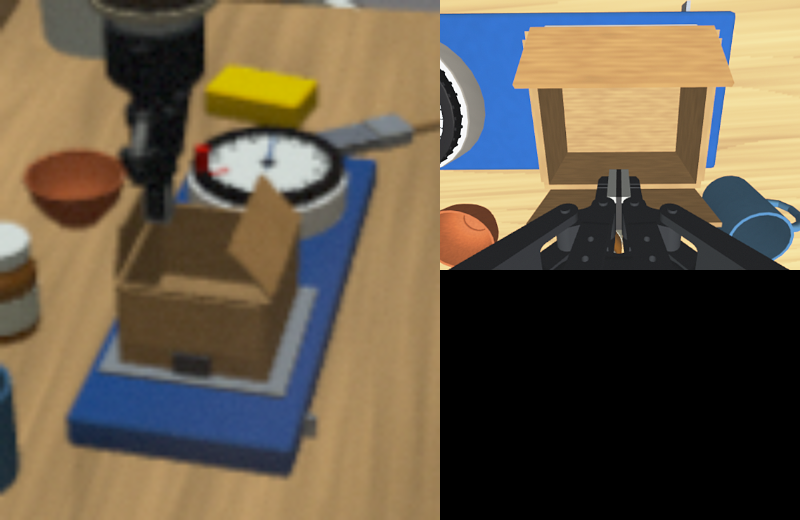

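The side crop shows the far flap pushed to about upright and the finger tip at (158,222), roughly 16 mm above the reported TCP. The wrist view shows the near flap still part closed. The tip is therefore above the rim, so I'll continue outward gently and watch the force.

Emit:
apply_moves(
  claw=[0, 0, 0, 0, 0, 0],
  dp=[
    [0, 0, -3],
    [-3, 0, -3],
    [-6, 0, -3],
    [-9, 0, -3],
    [-12, 0, -3],
    [-12, 0, -3],
  ],
  spin=[0, 0, 0, 0, 0, 0],
)

```text
time_s: 5.52
eef_pos: [0.6323, 0.0255, 0.1294]
eef_rot: [0.037, 0.999, 0.0, 0.0]
force: [-0.3, -0.1, 0.1]
grip_width: -0.001
grip_force: 0.0
```

Emit:
apply_moves(
  claw=[0, 0, 0, 0, 0, 0, 0, 0],
  dp=[
    [-6, 0, 0],
    [-12, 0, 0],
    [-18, 0, 0],
    [-24, 0, 0],
    [-30, 0, 0],
    [-36, 0, 0],
    [-39, 0, 0],
    [-39, 0, 0],
  ],
  spin=[0, 0, 0, 0, 0, 0, 0, 0],
)

```text
time_s: 6.18
eef_pos: [0.6714, 0.0226, 0.1293]
eef_rot: [0.037, 0.999, -0.0, 0.0]
force: [-1.0, -0.5, -0.5]
grip_width: -0.004
grip_force: 0.0
```

Emit:
apply_moves(
  claw=[0, 0, 0, 0],
  dp=[
    [0, 0, 3],
    [0, 0, 6],
    [0, 0, 9],
    [0, 0, 9],
  ],
  spin=[0, 0, 0, 0],
)

```text
time_s: 6.52
eef_pos: [0.6699, 0.0227, 0.1196]
eef_rot: [0.037, 0.999, -0.0, -0.001]
force: [-1.2, 0.6, 0.0]
grip_width: 0.002
grip_force: 0.2
```

Emit:
apply_moves(
  claw=[0, 0, 0, 0, 0, 0, 0, 0, 0],
  dp=[
    [0, 0, -20],
    [0, 0, -45],
    [30, 0, -50],
    [60, 0, -50],
    [87, 0, -45],
    [87, 0, -30],
    [87, 0, -15],
    [87, 0, -8],
    [87, 0, -8],
  ],
  spin=[0, 0, 0, 0, 0, 0, 0, 0, 0],
)

```text
time_s: 7.27
eef_pos: [0.5828, 0.0291, 0.1271]
eef_rot: [0.037, 0.999, -0.0, -0.001]
force: [-0.2, -0.5, 0.6]
grip_width: -0.001
grip_force: 0.0
```

Emit:
apply_moves(
  claw=[0, 0, 0, 0, 0, 0, 0, 0, 0, 0],
  dp=[
    [8, 0, 0],
    [16, 0, 0],
    [24, 0, 0],
    [32, 0, 0],
    [40, 0, 0],
    [48, 0, 0],
    [54, 0, 0],
    [60, 0, 0],
    [66, 0, 0],
    [66, 0, 0],
  ],
  spin=[0, 0, 0, 0, 0, 0, 0, 0, 0, 0],
)

```text
time_s: 8.1
eef_pos: [0.5166, 0.034, 0.1283]
eef_rot: [0.037, 0.999, -0.0, -0.0]
force: [-0.4, -0.8, -0.3]
grip_width: -0.003
grip_force: 0.0
```

Emit:
apply_moves(
  claw=[0, 0, 0, 0, 0, 0, 0, 0, 0, 0],
  dp=[
    [6, 0, 0],
    [12, 0, 0],
    [18, 0, 0],
    [24, 0, 0],
    [29, 0, 0],
    [29, 0, 3],
    [29, 0, 6],
    [29, 0, 9],
    [29, 0, 9],
    [29, 0, 9],
  ],
  spin=[0, 0, 0, 0, 0, 0, 0, 0, 0, 0],
)

```text
time_s: 8.93
eef_pos: [0.4891, 0.036, 0.1191]
eef_rot: [0.037, 0.999, -0.0, -0.0]
force: [-0.3, 0.5, -0.3]
grip_width: 0.002
grip_force: 0.4
```

Emit:
apply_moves(
  claw=[0, 0, 0, 0, 0, 0, 0],
  dp=[
    [0, 0, -20],
    [0, 0, -45],
    [0, 0, -70],
    [0, 30, -90],
    [0, 60, -90],
    [0, 60, -90],
    [0, 60, -90],
  ],
  spin=[0, 0, 0, 0, 0, 0, 0],
)

```text
time_s: 9.52
eef_pos: [0.4937, 0.097, 0.2097]
eef_rot: [0.036, 0.999, 0.0, 0.0]
force: [-0.1, 0.3, -0.4]
grip_width: -0.002
grip_force: 0.0
```

```bash
python3 - <<'E'
from h import *
from plant import bot
s=bot.sense()
b=snap('side','s4'); w=snap('wrist','w4')
B=cv2.resize(b['frame'][150:255,225:325],(440,462));im=np.zeros((520,800,3),np.uint8);im[:462,:440]=B;im[:270,440:]=cv2.resize(w['frame'],(360,270));cv2.imwrite('pics/c4.png',im[:,:,::-1])
# lug centroid, side image
for n,d in(('s',b),('w',w)):
    h=cv2.cvtColor(d['frame'],cv2.COLOR_RGB2HSV); m=((h[...,0]<6)|(h[...,0]>174))&(h[...,1]>190)&(h[...,2]>110)
    k,l,st,c=cv2.connectedComponentsWithStats(m.astype(np.uint8)); print(n,[(st[i].tolist(),c[i].round(1).tolist()) for i in range(1,k) if st[i][4]>8])
go(W(.0546,-.090,.17),176.15)
E
```

```text
s []
w [([7, 288, 13, 13, 37], [12.5, 294.2]), ([0, 317, 11, 11, 83], [4.4, 321.8])]
t 9.6167 tcp [0.4932 0.0956 0.2091] scale [-0.0894  0.1695  0.2091] yaw 175.8 F [-0.2 -0.5 -0.3] j [ 0.13  0.28  1.93 -0.    0.94 -1.37]
dp [-145.6 -258.6   39.1] spin -0.34444530578912236
```

View pics/c4.png

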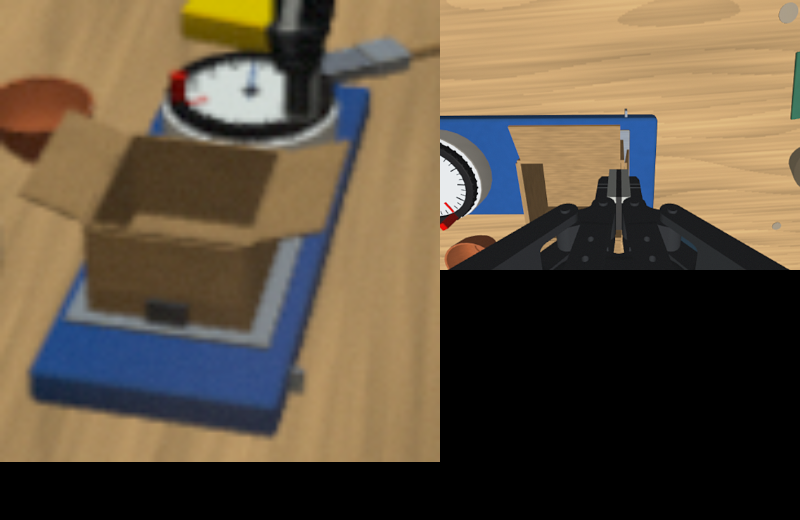

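Both flaps are folded outwards. The far flap's free-edge corners are at about (20,192) and (70,112) in the crop, and the near flap's at (318,235) and (348,143). I'll check the angles by projection.

```bash
python3 - <<'E'
from h import *
b=load('s4')
for t in (2.0,2.2,2.4,2.6,2.8):
    print(t,[((proj(b,W(s*(.06-.05*np.cos(t)),y,.128+.05*np.sin(t)))-[225,150])*4.4).round().tolist() for s in(1,-1) for y in(.17,.05)])
a=load('top0')
go(W(.0556,-.0905,.16),199)
E
```

```text
2.0 [[53.0, 157.0], [100.0, 75.0], [284.0, 185.0], [314.0, 98.0]]
2.2 [[41.0, 162.0], [89.0, 80.0], [296.0, 192.0], [325.0, 105.0]]
2.4 [[31.0, 169.0], [80.0, 86.0], [307.0, 202.0], [335.0, 114.0]]
2.6 [[24.0, 178.0], [73.0, 95.0], [315.0, 213.0], [343.0, 125.0]]
2.8 [[19.0, 188.0], [68.0, 105.0], [321.0, 225.0], [348.0, 136.0]]
t 9.6167 tcp [0.4932 0.0956 0.2091] scale [-0.0894  0.1695  0.2091] yaw 175.8 F [-0.2 -0.5 -0.3] j [ 0.13  0.28  1.93 -0.    0.94 -1.37]
dp [-146.6 -259.1   49.1] spin -23.194445305789117
```

Both flaps match 2.8 rad, which is the stop. Next is the dial: the lug is at about -29° and the pointer at about +82°. I'll approach above the lug with the fingers part open.

Emit:
apply_moves(
  claw=[0.4, 0.4, 0.4, 0.4, 0.4, 0.4, 0.4, 0.4, 0.4, 0.4],
  dp=[
    [-17, -30, 0],
    [-34, -60, 0],
    [-51, -90, 0],
    [-68, -120, 0],
    [-85, -150, 0],
    [-102, -180, 0],
    [-119, -210, 0],
    [-136, -240, 10],
    [-146, -259, 25],
    [-146, -259, 49],
  ],
  spin=[-3, -6, -9, -12, -15, -18, -21, -24, -27, -29],
)

```text
time_s: 10.45
eef_pos: [0.6221, -0.1789, 0.1608]
eef_rot: [-0.214, 0.977, -0.001, 0.002]
force: [-0.5, 0.0, 0.2]
grip_width: 0.402
grip_force: 0.0
```

```bash
python3 - <<'E'
from h import *
from plant import bot
b=snap('side','s5'); w=snap('wrist','w5')
B=cv2.resize(b['frame'][135:205,235:325],(400,311));im=np.zeros((520,800,3),np.uint8);im[:311,:400]=B;im[:300,400:]=cv2.resize(w['frame'],(400,300));
im[311:,:400]=cv2.resize(w['frame'][200:384,80:432],(400,209));cv2.imwrite('pics/c5.png',im[:,:,::-1])
go(W(.0546,-.090,.075),205)
s=bot.sense();p=np.array(s['eef_pos'])
for q in (p,p+[0,0,.017],W(.0546,-.09,.106)): print(((proj(b,q)-[235,135])*4.444).round(),(proj(w,q)*.78125+[400,0]).round())
E
```

```text
t 10.55 tcp [ 0.6171 -0.1744  0.1564] scale [ 0.0524 -0.0916  0.1564] yaw -155.3 F [-1.1  0.9 -0.2] j [-0.32  0.53  1.66 -0.    0.96 -2.32]
dp [-3.1 -0.  81.4] spin -0.3378819013080374
[138.  82.] [601. 189.]
[138.  63.] [601. 200.]
[136. 137.] [601. 167.]
```

View pics/c5.png

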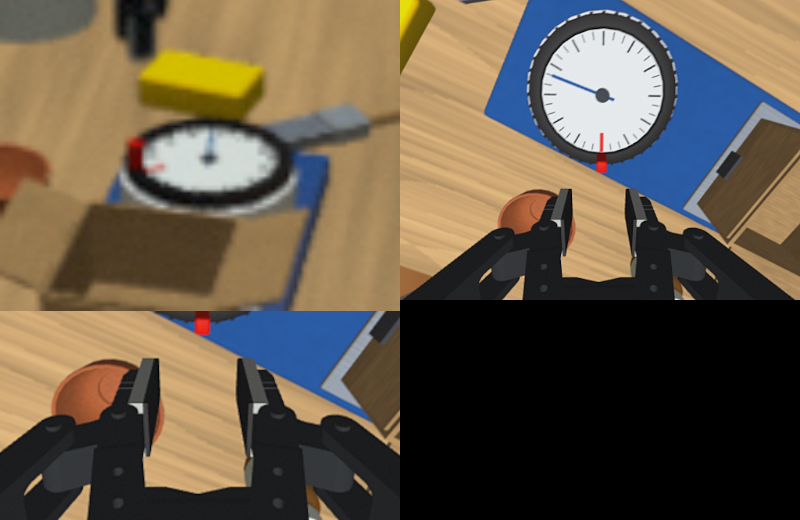

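The wrist view shows the lug (602,168) centred between the open pads at (568) and (628), as predicted. Next I descend in steps and grip lightly.

Emit:
apply_moves(
  claw=[0.4, 0.4, 0.4, 0.4, 0.4, 0.4, 0.4, 0.4],
  dp=[
    [-3, 0, 20],
    [-3, 0, 40],
    [-3, 0, 55],
    [-3, 0, 62],
    [-3, 0, 69],
    [-3, 0, 75],
    [-3, 0, 81],
    [-3, 0, 81],
  ],
  spin=[0, 0, 0, 0, 0, 0, 0, 0],
)

```text
time_s: 11.22
eef_pos: [0.6224, -0.1718, 0.0789]
eef_rot: [-0.214, 0.977, 0.0, -0.0]
force: [-0.1, -0.0, -1.0]
grip_width: 0.402
grip_force: 0.0
```

Emit:
apply_moves(
  claw=[0.2, 0.1, 0.05, 0.05, 0.05, 0.05],
  dp=[
    [0, 0, 0],
    [0, 0, 0],
    [0, 0, 0],
    [0, 0, 0],
    [0, 0, 0],
    [0, 0, 0],
  ],
  spin=[0, 0, 0, 0, 0, 0],
  squeeze=20,
)

```text
time_s: 11.72
eef_pos: [0.623, -0.172, 0.0799]
eef_rot: [-0.214, 0.977, -0.0, 0.0]
force: [-0.4, 0.9, 6.5]
grip_width: 0.103
grip_force: 21.9
```

```bash
python3 - <<'E'
from h import *
from plant import bot
go(W(.0546,-.090,.075),205)
s=bot.sense();print(s['grip_width'],s['grip_force'])
# arc about the dial centre in tool axes: rotating clockwise by k*a
p=np.array(s['eef_pos']); c=W(0,-.12,p[2]); M=R.from_quat(s['eef_rot']).as_matrix(); r=p-c
print('radius',np.linalg.norm(r), 'r in tool',(M.T@r*1e3).round(1))
for N in (1,):
  for a in range(6,61,6): print(a,(M.T@(R.from_rotvec([0,0,-np.radians(a)]).apply(r)-r)*1e3).round(1))
E
```

```text
t 11.7167 tcp [ 0.623  -0.172   0.0799] scale [ 0.0581 -0.0888  0.0799] yaw -155.2 F [-0.4  0.9  6.5] j [-0.32  0.62  1.72  0.    0.81 -2.32]
dp [3.7 0.6 4.9] spin -0.228408365710834
0.10252013921315087 21.918939650058746
radius 0.06598342647793214 r in tool [-66.   -0.4   0. ]
6 [ 0.4 -6.9  0. ]
12 [  1.5 -13.7   0. ]
18 [  3.4 -20.4   0. ]
24 [  5.9 -26.8   0. ]
30 [  9.1 -32.9   0. ]
36 [ 12.8 -38.7   0. ]
42 [ 17.2 -44.    0. ]
48 [ 22.1 -48.9   0. ]
54 [ 27.5 -53.2   0. ]
60 [ 33.4 -56.9   0. ]
```

Emit:
apply_moves(
  claw=[0.3, 0.3, 0.3, 0.3, 0.1, 0.05, 0.05, 0.05, 0.05],
  dp=[
    [0, 0, 0],
    [1, 0, -2],
    [2, 0, -5],
    [2, 0, -5],
    [2, 0, -5],
    [2, 0, -5],
    [2, 0, -5],
    [2, 0, -5],
    [2, 0, -5],
  ],
  spin=[0, 0, 0, 0, 0, 0, 0, 0, 0],
  squeeze=20,
)

```text
time_s: 12.47
eef_pos: [0.621, -0.1728, 0.0845]
eef_rot: [-0.215, 0.977, -0.0, 0.0]
force: [-0.7, -0.5, 4.0]
grip_width: 0.084
grip_force: 19.7
```

Emit:
apply_moves(
  claw=[0.05, 0.05, 0.05],
  dp=[
    [0.4, -6.9, 0],
    [1.5, -13.7, 0],
    [1.5, -13.7, 0],
  ],
  spin=[6, 12, 12],
)

```text
time_s: 12.72
eef_pos: [0.6252, -0.1866, 0.0844]
eef_rot: [-0.108, 0.994, -0.0, -0.0]
force: [-1.4, -0.8, 5.3]
grip_width: 0.084
grip_force: 20.3
```

```bash
cat >> h.py <<'E'
def dial():
    """bezel & pointer angle (deg cw from scale +x) from wrist image colours, planes z=.106 (lug) and .077 (face)"""
    w=snap('wrist','wd'); out={}
    h=cv2.cvtColor(w['frame'],cv2.COLOR_RGB2HSV).astype(int); c=W(0,-.12,0)
    yy,xx=np.mgrid[0:384,0:512]; K=np.array(w['camera_matrix']); v=np.stack([(xx-K[0,2])/K[0,0],(yy-K[1,2])/K[1,1],np.ones(xx.shape)],-1)@Rm(w['orientation']).T
    o=np.array(w['origin']); P=o+v*((.077-o[2])/v[...,2])[...,None]-c; r=np.hypot(P[...,0],P[...,1])
    ang=-np.degrees(np.arctan2(P@e2,P@e1))
    S,V,H=h[...,1],h[...,2],h[...,0]
    for n,m in (('red',((H<8)|(H>172))&(S>120)&(r>.025)&(r<.052)),('blue',(H>95)&(H<125)&(S>80)&(r>.015)&(r<.051))):
        out[n]=(int(m.sum()),np.degrees(np.angle(np.exp(1j*np.radians(ang[m])).mean())).round(2) if m.any() else None, (r[m].max()*1e3).round(1) if m.any() else None)
    print(out); return w
E
python3 - <<'E'
from h import *
from plant import bot
s=bot.sense();print(s['grip_width'],s['grip_force'],s['torque'].round(2) if hasattr(s['torque'],'round') else s['torque'])
dial()
go(W(0,-.12,.085),176.15)
p=np.array(s['eef_pos']); c=W(0,-.12,p[2]); M=R.from_quat(s['eef_rot']).as_matrix(); r=p-c
print('radius',np.linalg.norm(r), 'r in tool',(M.T@r*1e3).round(1))
for a in range(7,71,7): print(a,(M.T@(R.from_rotvec([0,0,-np.radians(a)]).apply(r)-r)*1e3).round(1))
E
```

```text
0.08379392165710689 20.31306356191635 [-0.18  0.37 -0.02]
{'red': (138, np.float64(-15.26), np.float64(51.5)), 'blue': (349, np.float64(81.58), np.float64(49.4))}
t 12.7667 tcp [ 0.6251 -0.1862  0.0844] scale [ 0.0612 -0.1028  0.0844] yaw -167.2 F [-1.8 -1.1  4.7] j [-0.34  0.62  1.7  -0.    0.82 -2.13]
dp [63.5  1.1 -0.6] spin 16.67378813838809
radius 0.06355040058779483 r in tool [-63.5  -1.1  -0. ]
7 [ 0.6 -7.7  0. ]
14 [  2.1 -15.3   0. ]
21 [  4.6 -22.7   0. ]
28 [  7.9 -29.7   0. ]
35 [ 12.1 -36.3   0. ]
42 [ 17.  -42.2   0. ]
49 [ 22.6 -47.6   0. ]
56 [ 28.9 -52.2   0. ]
63 [ 35.6 -56.    0. ]
70 [ 42.8 -59.    0. ]
```

The bezel follows: zero is at -15.3° and the pointer at 81.6°. I'll continue the arc.

Emit:
apply_moves(
  claw=[0.05, 0.05, 0.05, 0.05, 0.05, 0.05, 0.05, 0.05, 0.05, 0.05],
  dp=[
    [0.6, -7.7, 0],
    [2.1, -15.3, 0],
    [4.6, -22.7, 0],
    [7.9, -29.7, 0],
    [12.1, -36.3, 0],
    [17.0, -42.2, 0],
    [22.6, -47.6, 0],
    [28.9, -52.2, 0],
    [35.6, -56, 0],
    [42.8, -59, 0],
  ],
  spin=[7, 14, 21, 28, 35, 42, 49, 56, 63, 70],
)

```text
time_s: 13.6
eef_pos: [0.5954, -0.2514, 0.0842]
eef_rot: [0.48, 0.877, 0.0, -0.001]
force: [-5.0, 11.9, 8.5]
grip_width: 0.085
grip_force: 21.5
```

```bash
python3 - <<'E'
from h import *
from plant import bot
s=bot.sense();print(s['grip_width'],s['grip_force'])
dial()
go(W(0,-.12,.085),176.15)
p=np.array(s['eef_pos']); c=W(0,-.12,p[2]); M=R.from_quat(s['eef_rot']).as_matrix(); r=p-c
print('radius',np.linalg.norm(r), 'r in tool',(M.T@r*1e3).round(1))
for a in (6,12,18,22,24,26,27,28,29,30): print(a,(M.T@(R.from_rotvec([0,0,-np.radians(a)]).apply(r)-r)*1e3).round(1))
E
```

```text
0.08520901686799758 21.520025759091368
{'red': (153, np.float64(54.94), np.float64(51.5)), 'blue': (288, np.float64(82.65), np.float64(49.9))}
t 13.65 tcp [ 0.5942 -0.2519  0.0842] scale [ 0.0347 -0.1705  0.0842] yaw 122.0 F [-6.2  8.4  8.9] j [-0.45  0.61  1.71  0.    0.82 -1.01]
dp [61.3  1.4 -0.6] spin -54.10720265865089
radius 0.061412519756756524 r in tool [-61.4  -0.8  -0.2]
6 [ 0.4 -6.4  0. ]
12 [  1.5 -12.7   0. ]
18 [  3.3 -18.9   0. ]
22 [  4.8 -22.9   0. ]
24 [  5.6 -24.9   0. ]
26 [  6.6 -26.8   0. ]
27 [  7.1 -27.8   0. ]
28 [  7.6 -28.7   0. ]
29 [  8.1 -29.7   0. ]
30 [  8.6 -30.6   0. ]
```

Emit:
apply_moves(
  claw=[0.05, 0.05, 0.05, 0.05, 0.05, 0.05, 0.05],
  dp=[
    [0.4, -6.4, 0],
    [1.5, -12.7, 0],
    [3.3, -18.9, 0],
    [4.8, -22.9, 0],
    [6.6, -26.8, 0],
    [7.1, -27.8, 0],
    [7.1, -27.8, 0],
  ],
  spin=[6, 12, 18, 22, 26, 27, 27],
)

```text
time_s: 14.23
eef_pos: [0.5684, -0.2596, 0.0842]
eef_rot: [0.67, 0.743, 0.0, -0.001]
force: [-1.3, 13.8, 6.8]
grip_width: 0.084
grip_force: 21.2
```

```bash
python3 - <<'E'
from h import *
from plant import bot
s=bot.sense();print(s['grip_width'],s['grip_force'],s['force'])
w=dial(); d=proj(w,W(.01,-.17,.08));print(d)
E
```

```text
0.0842569833998167 21.172778606414795 [-1.26925444 13.79422172  6.80624062]
{'red': (23, np.float64(81.8), np.float64(51.5)), 'blue': (273, np.float64(81.96), np.float64(49.6))}
[260.02994434 218.32070863]
```

Emit:
apply_moves(
  claw=[0.15, 0.3, 0.4, 0.4, 0.4, 0.4, 0.4, 0.4, 0.4, 0.4],
  dp=[
    [0, 0, 0],
    [0, 0, 0],
    [0, 0, 0],
    [0, 0, 0],
    [0, 0, -10],
    [0, 0, -30],
    [0, 0, -50],
    [-5, 0, -80],
    [-5, 0, -80],
    [-5, 0, -80],
  ],
  spin=[0, 0, 0, 0, 0, 0, 0, 0, 0, 0],
)

```text
time_s: 15.12
eef_pos: [0.571, -0.2678, 0.1668]
eef_rot: [0.671, 0.742, 0.0, 0.002]
force: [-0.2, 0.1, -0.5]
grip_width: 0.397
grip_force: 0.0
```

```bash
cat > fin.py <<'E'
from h import *
w=dial(); h=cv2.cvtColor(w['frame'],cv2.COLOR_RGB2HSV).astype(int); go(W(0,-.12,.085),98)
o=proj(w,W(0,-.12,.077)); x,y=o.astype(int); print(o, proj(w,W(.007,-.1695,.077)))
b=snap('side','s9')
im=np.zeros((600,800,3),np.uint8); x0=int(np.clip(x-75,0,362));y0=int(np.clip(y-50,0,224))
im[:,:560]=cv2.resize(w['frame'][y0:y0+160,x0:x0+150],(560,600),interpolation=cv2.INTER_CUBIC); im[:300,560:]=cv2.resize(b['frame'][150:255,230:320],(240,300))
print(x0,y0); cv2.imwrite('pics/c9.png',im[:,:,::-1])
E
python3 fin.py
```

```text
{'red': (14, np.float64(81.84), np.float64(51.4)), 'blue': (129, np.float64(82.56), np.float64(48.9))}
t 15.1667 tcp [ 0.5702 -0.2672  0.1654] scale [ 0.0118 -0.1873  0.1654] yaw 95.8 F [-0.2  0.3 -0.7] j [-0.49  0.5   1.69  0.    0.95 -0.59]
dp [68.4 -0.4 80.3] spin -2.2202217574180736
[253.87580216 104.21042073] [252.12863451 167.36923105]
178 54
```

View pics/c9.png

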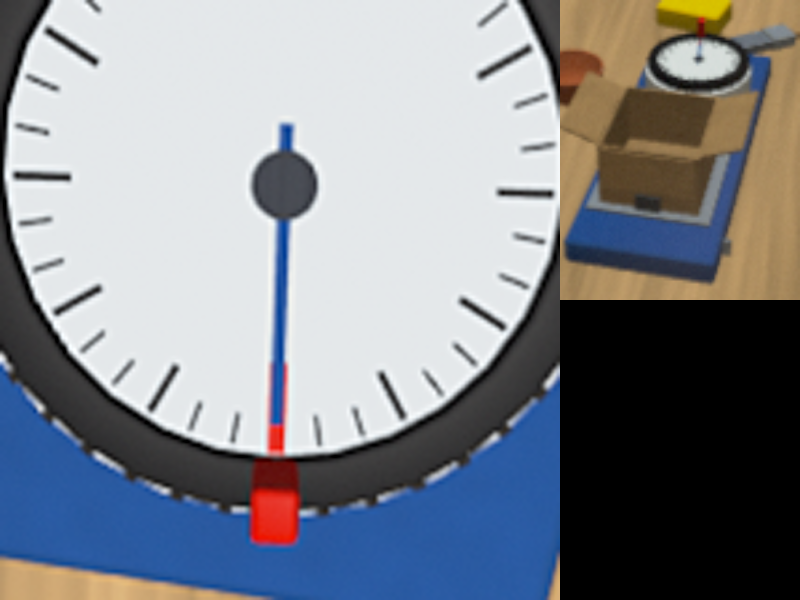

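The blue pointer (tip 277,425) lies on the red zero mark (277,440), with red showing evenly on both sides. Both flaps are still folded back and the gripper is clear.

```bash
python3 -c "
from plant import job
print(job.finish_job())"
```

```text
the job is handed in; nothing more can be done
None
```

The job is handed in: both carton flaps are folded back to about 2.8 rad (their stop), and the red zero mark lines up with the blue pointer to within about 1°, with the gripper clear of everything.

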